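# Unhook the pressing template past its sprung keeper and rack it

## Robot

A 6-joint arm with a two-finger parallel gripper is mounted at the origin on the work surface. World frame = base frame: x ahead of the robot, y to its left, z up, the work surface at z = 0. Lengths are in m, angles in rad, forces in N, time in s.
With the tool pointing down it reaches from about 0.35 to 0.725 m from the base axis. Payload 6 kg.
Tool frame: the origin (TCP) lies at the very end of the fingers, on their centre line; the grasp point (between the pads) lies robot.pinch_z behind it (robot.pinch_z is the distance from the TCP to the grasp point, in m); z points along the fingers, y is the line along which they close (so a half turn about z gives the same grasp; the last joint's range is limited). The gripper opens to 85 mm and grips with 20 to 120 N. Pads are 22 mm wide; open, the fingers measure 114 mm over their backs; the gripper's body (76 mm by 85 mm) begins 54 mm behind the grasp point. The pads swing forward as they close: fully open they stand 13 mm farther back than shut.
Start: joints at [-1.009, 0.04, 0.085, 0, -1.615, -0.334], TCP at [0.136, -0.584, 0.193] pointing down, gripper open.
Joint ranges: [-2.56, 2.56], [-1.29, 2.01], [-1.08, 1.49], [-3.29, 1.98], [-2.81, -0.18], [-2.99, 2.99]. Speed limits (rad/s): [2.57, 2.57, 3.01, 3.14, 3.14, 3.14].

## Interface

Orientations are given as a unit quaternion [w, x, y, z].
In Python, from plant import robot gives the robot as it stands. The module is installed in compiled form; this text tells all that it offers.
- The arm moves only by the tool play_rows, never from a script. Its argument "rows" is a list that holds one entry, the list of rows, each a list of 7 numbers: the turn, a rotation vector about the tool's x, y, z in degrees, then the shift along the tool's x, y, z in m, then the opening, from 0 (shut) to 1 (fully open). In form: [[[rx, ry, rz, dx, dy, dz, grip], ...]]. A call has 1 to 8 rows; each row is the pose to reach, as a shift and turn from the pose commanded when the call began, along the tool's axes at that moment; what a row does not reach only later rows make up. A row lasts 1/10 s, in which the tool goes at most 50 mm and 8.59 degrees, less where a joint would pass 70% of its speed; a pose out of reach is approached as far as the arm can. A call with a gripper value outside its range is refused whole. The fingers move at their own pace and stop on an object; "squeeze" is the grip in N (left out, the last holds). Time passes only in rows, so rows that repeat a pose let the fingers close. It gives the time, the measured TCP pose, the force, the opening and the grip force at its end, in the units of the state.
- robot.observe(): the state, without advancing time (a new reading comes with each control period).
- robot.snapshot(name): name is "scene" or "top"; returns the picture (420x560x3 uint8, blue, green, red); there is no depth.
- robot.calibration(name): a dict with "intrinsics" (3x3 intrinsics, pixels), "world_to_cam" (4x4, takes a point from world to camera coordinates). Camera axes: x right, y up, looking along -z (the intrinsics and any distortion apply to the point x, -y, -z); pixel columns grow to the right and rows downward; lengths in m; the calibration is good to about 2 mm. A picture is of the moment at which its call begins. calibration takes no time and is no camera call.
- robot.hand_in(): hands the job in; it is judged then, once.
The state is a dict: "clock": time; "joints": joint angles; "joint_vel": joint speeds; "tau": joint torques, N m; "position": TCP position; "orientation": TCP orientation; "wrist_force": force on the tool from outside, world axes, zero at the start; "ft_torque": the same for the moment, N m; "finger_gap": finger opening in m; "finger_force": force on a finger pad.
Only numpy, scipy, OpenCV 4.12 (cv2) and the standard library are available. Lean on these libraries where they do the work, as an engineer would, in place of code of your own. Each camera call takes 0.05 s, during which the arm holds its last target. There are 200 camera calls.

## Task

Take the pressing template off its lockable hook: push its crossbar gently back against the hook's sprung keeper until the keeper meets its stop, lift the bar up past the end of the lip with the keeper still pressed, and draw it off over the tip, keeping it upright. Then stand it upright in the empty slotted stand, fully home, and let go. Never force the hook or the stand (stay below 25 N), and leave the other plate, the thread cone and the jar where they are.

Things in the scene. Friction and masses are not known exactly. Their poses are not given: they have to be found in the camera images.
- template_grip (a point): Centre of the black upright grip on top of the hanging template (loose, aluminium, 0.17 to 0.35 kg). Axes: x across the flat template (its thin direction), y along its width, z up. Grip 14 mm thick (x), 32 mm wide (y), 38 mm tall (z). Below it: a 6 mm top rail and two 8 x 8 mm side straps, 64 mm wide over all. Foot 169 mm below this point. Front and back are alike.
- template_bar (a point): Middle of the underside of the template's crossbar, which rests on the hook's seat; 53 mm below the grip's centre, same axes. Bar 8 mm thick (x), 10 mm high (z), 48 mm long (y) between the straps. Above the bar an open window 18 mm high, below it one 44 mm high, both 48 mm wide; the hook's arm passes through the lower one.
- template_foot (a point): Middle of the template's lower edge, 116 mm below the bar's underside; same axes. The lowest 72 mm of the template are a plate 5 mm thick (x) and 72 mm wide (y).
- hook: Lockable hook on a stand fixed to the bench; origin on the bench straight below the seat. -x = the way the hook's tip points, +x = towards its keeper and post, z up. Post 40 mm wide, x = 80 to 110 mm, 152 mm tall. The hook bears at most 25 N. The clamped head on the arm (lip, keeper and stop together) may sit up to 12 mm nearer or farther along x than listed, each time anew and unmeasured: feel for the stop.
- hook_seat (a point): Top of the hook's arm where the bar hangs, 150 mm above the bench; axes as the hook's. Arm 16 mm wide (y), 8 mm thick (z), its tip at x = -35 mm; the head reaches 12 mm below the seat. To come off, the bar's underside must be lifted more than 19 mm above the seat (past 30 mm the template's plate meets the arm from below) and then drawn until it is more than 45 mm to -x of the seat.
- hook_lip (a point): Nominal end of the lip, at its top, 19 mm above the seat (underside 13 mm above it), 20 mm to +x of the seat; lip 16 mm wide. From the wall at the tip (outer face 22.5 mm to -x of the seat) it bends back over the bar, so the bar, which has 3 mm of play upwards, cannot be lifted off until pushed to +x past this end. With the keeper hard on its stop the bar clears it by only 2.5 mm.
- hook_keeper (a point): Nominal face of the steel keeper plate behind the bar, keeper at rest, 16.5 mm to +x of the seat. Plate 26 mm wide, up to 12 mm above the seat. A spring pushes it to -x: 2 N to start moving it to +x, 7 N at the end of its 14 mm travel, plus 1 to 3 N of friction if the bar drags on its seat; there a hard stop. Its housing behind is 28 mm wide, up to 14 mm above the seat.
- stand_free_slot (a point): Middle of the floor of the slot in the empty wooden stand, which is fixed to the bench. x across the slot, y along it, z up. Slot 9 mm wide, flared at the mouth, 84 mm long with closed ends; floor 12 mm and top edge 50 mm above the bench. Stand 70 mm (x) by 110 mm (y); bears at most 25 N. The two stands look alike and change places; this is the one without a plate in it.
- stand_used_slot (a point): The same point of the other stand, of the same size, in whose slot another, lower aluminium plate is standing.
- spare: The other plate, loose in the occupied stand: 5 mm thick, 72 mm wide, 94 mm tall with a black edge strip; origin in the middle of its lower edge.
- cone: Loose thread cone, 60 mm across, 98 mm tall; origin under its centre.
- jar: Loose small amber jar, 52 mm across, 75 mm tall; origin under its centre.
Not all that is in view belongs to the job. What is shaped like the part that bears stand_free_slot but green or red is not meant.

How it is judged:
By the outcome, as a careful person would: the job done as asked, in the order asked, and still so for the second after the job is handed in, with the robot touching nothing.
It also fails if it takes over 58 s, if anything falls off the work surface, if the arm or the gripper's body presses on something with over 40 N, if the wrist force passes 120 N, or if a joint passes its speed limit or range.

## Working session

There is one attempt and no reset: what is moved stays moved. The work goes in short steps, Python scripts to look and compute and a tool call to move; the robot and the scene stay as the last step left them, time stands still between calls to the robot, and variables do not carry over. Pictures are saved under pics/ and viewed, at most 10 in all, crops included, and the job is handed in when it is done.

Besides the shell and the picture viewer there is one more tool, called after ">>>" as name([rows], argument=value, ...), one row to a line, values as JSON. play_rows: Moves the arm, as the interface text tells. Its arguments: {"type":"object","properties":{"rows":{"type":"array"},"squeeze":{"type":"number"}},"required":["rows"]}

```bash
mkdir -p pics
python3 - <<'E'
from plant import robot
import cv2,json
s=robot.observe();print(s,robot.pinch_z)
for n in("scene","top"):
    cv2.imwrite(f"pics/{n}0.png",robot.snapshot(n)); c=robot.calibration(n); print(n,c)
E
```

```text
{'clock': 0.0, 'joints': array([-1.00928334e+00,  4.08294917e-02,  8.38416700e-02, -4.88888870e-04,
       -1.61549320e+00, -3.33678483e-01]), 'joint_vel': array([ 2.49331915e-05, -9.69605654e-05,  1.38943642e-03,  1.33604133e-03,
        5.39017799e-04, -5.53776341e-04]), 'tau': array([-6.74916955e-04, -3.68201315e+01,  3.47423887e+01,  6.93228185e+00,
       -5.25143871e-03, -1.88055856e-05]), 'position': array([ 0.13551089, -0.58410141,  0.19168094]), 'orientation': array([-1.44414173e-04, -1.13681631e-01,  9.93516843e-01,  8.65059910e-04]), 'wrist_force': array([-0.217851  ,  0.56777418,  1.05187349]), 'ft_torque': array([ 0.01395421,  0.02846743, -0.02471962]), 'finger_force': 0.0, 'finger_gap': 0.08533261310261374} 0.0187
scene {'intrinsics': array([[547.02375978,   0.        , 281.98926112],
       [  0.        , 547.02375978, 208.12129325],
       [  0.        ,   0.        ,   1.        ]]), 'world_to_cam': array([[ 8.74323224e-01,  4.85261669e-01,  8.94497054e-03,
        -4.83214225e-01],
       [-2.78869648e-01,  4.87200330e-01,  8.27567253e-01,
         3.52360157e-04],
       [ 3.97228673e-01, -7.26055749e-01,  5.61295314e-01,
        -1.60375627e+00],
       [ 0.00000000e+00,  0.00000000e+00,  0.00000000e+00,
         1.00000000e+00]])}
top {'intrinsics': array([[446.14270639,   0.        , 287.38627606],
       [  0.        , 446.14270639, 198.86697927],
       [  0.        ,   0.        ,   1.        ]]), 'world_to_cam': array([[-2.51571697e-02, -9.99683416e-01,  4.29290051e-04,
         5.74755381e-02],
       [ 9.93585798e-01, -2.49563598e-02,  1.10292528e-01,
        -5.32872669e-01],
       [-1.10246898e-01,  3.20118435e-03,  9.93899076e-01,
        -1.20649581e+00],
       [ 0.00000000e+00,  0.00000000e+00,  0.00000000e+00,
         1.00000000e+00]])}
```

View pics/scene0.png

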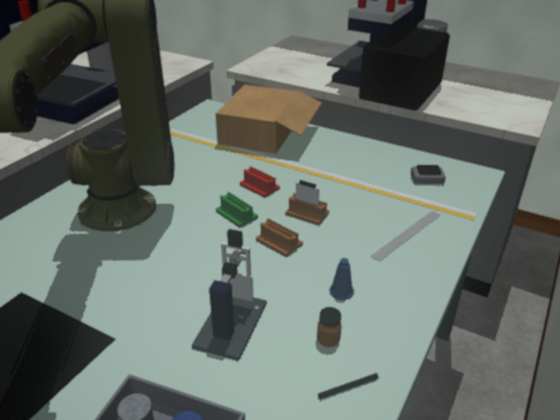

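View pics/top0.png

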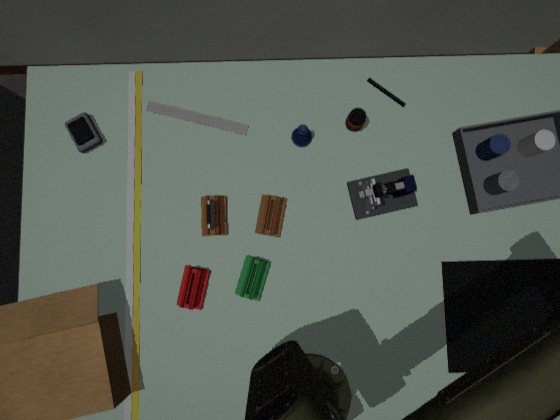

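Candidates for the stand, in the scene picture: the empty brown one at (279,236), the occupied brown one at (307,207), and the green (237,208) and red (260,180) decoys. I choose the empty brown one, which is at top (271,215). The template is at scene (236,260), top (373,192). Next a close crop to check.

Run:
```python
import cv2,numpy as np
t=cv2.imread("pics/top0.png");s=cv2.imread("pics/scene0.png")
def g(i,x0,x1,y0,y1,k):
    c=i[y0:y1,x0:x1].astype(float); c=255*(c/255)**.6
    o=cv2.resize(c.astype(np.uint8),None,fx=k,fy=k,interpolation=cv2.INTER_CUBIC)
    for x in range(x0-x0%10+10,x1,10): cv2.line(o,((x-x0)*k,0),((x-x0)*k,6 if x%50 else 14),(0,0,255),1)
    for y in range(y0-y0%10+10,y1,10): cv2.line(o,(0,(y-y0)*k),(6 if y%50 else 14,(y-y0)*k),(0,0,255),1)
    return o
a=g(t,340,420,160,225,5) #400x325
b=g(t,240,300,188,243,5) #300x275
c=g(s,190,310,215,360,4) #480x580
o=np.zeros((600,800,3),np.uint8)
o[:325,:400]=a;o[325:600,:300]=b;o[:580,400:800]=c[:,:400]
cv2.imwrite("pics/crop1.png",o)
```

```text
(no output)
```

View pics/crop1.png

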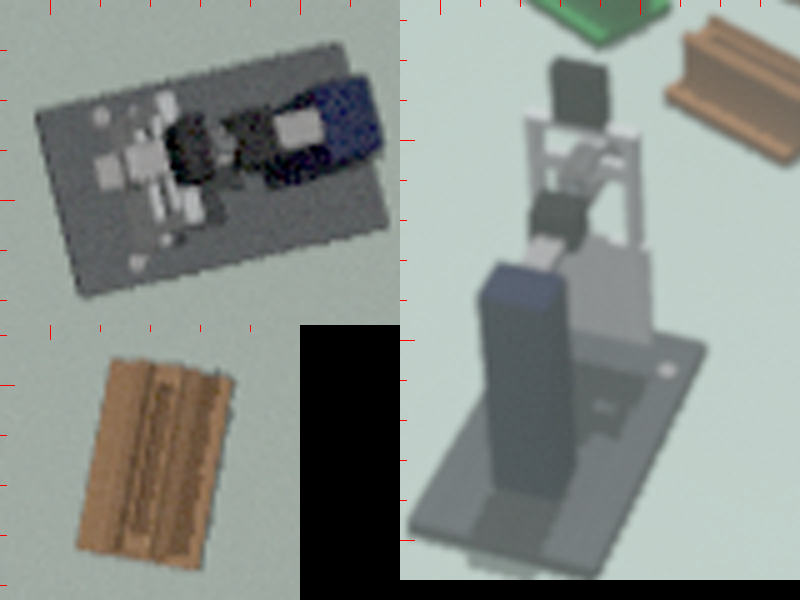

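The crop confirms it. The template's grip is at top (378,189.6) and scene (235,238). The hook tip points left in the top picture and the post is on the right. The chosen stand is brown with an empty slot, centred at top (271.5,215).

```bash
cat > h.py <<'E'
from plant import robot
import numpy as np, cv2
from scipy.spatial.transform import Rotation as Ro
C={n:robot.calibration(n) for n in("scene","top")}
def ray(n,p):
    K,W=C[n]["intrinsics"],C[n]["world_to_cam"]
    d=np.linalg.inv(K)@[p[0],p[1],1]; d=W[:3,:3].T@(d*[1,-1,-1])
    return -W[:3,:3].T@W[:3,3], d/np.linalg.norm(d)
def onz(n,p,z):
    o,d=ray(n,p); return o+d*(z-o[2])/d[2]
def tri(a,b):
    (o1,d1),(o2,d2)=ray("scene",a),ray("top",b)
    t=np.linalg.lstsq(np.c_[d1,-d2],o2-o1,rcond=None)[0]
    p,q=o1+d1*t[0],o2+d2*t[1]; return (p+q)/2,np.linalg.norm(p-q)
def pix(n,P):
    K,W=C[n]["intrinsics"],C[n]["world_to_cam"]
    c=(W[:3,:3]@np.asarray(P)+W[:3,3])*[1,-1,-1]; u=K@c; return u[:2]/u[2]
def R(s): return Ro.from_quat(np.roll(s["orientation"],-1))
def rel(P): # shift in tool axes to bring TCP to P
    s=robot.observe(); return R(s).inv().apply(np.asarray(P)-s["position"])
E
python3 - <<'E'
from h import *
np.set_printoptions(precision=4,suppress=True)
T=lambda x,y:(340+x/5,160+y/5)
b=[onz("top",T(*p),.008) for p in((37,112),(342,43),(388,228),(80,297))]
print("base",np.array(b)); 
for i,j in((0,1),(3,2)): d=b[j]-b[i]; print(np.degrees(np.arctan2(d[1],d[0])),np.linalg.norm(d))
d=b[0]-b[3];print(np.degrees(np.arctan2(d[1],d[0])),np.linalg.norm(d))
print("grip",tri((235,238.3),(378,189.6)), onz("top",(378,189.6),.21),onz("scene",(235,238.3),.203))
S=lambda x,y:(240+x/5,188+(y-325)/5)
# slot ends at the top edge and outer corners
e=[onz("top",S(*p),.05) for p in((145,545),(168,375))];print("slot",e); d=e[1]-e[0];print(np.degrees(np.arctan2(d[1],d[0])),np.linalg.norm(d),(e[0]+e[1])/2)
c=[onz("top",S(*p),.006) for p in((110,358),(233,378),(200,570),(78,550))];print(np.array(c),np.mean(c,0))
for i,j in((3,0),(2,1)): d=c[j]-c[i]; print(np.degrees(np.arctan2(d[1],d[0])),np.linalg.norm(d))
E
```

```text
base [[ 0.5791 -0.127   0.008 ]
 [ 0.6144 -0.3018  0.008 ]
 [ 0.5083 -0.3219  0.008 ]
 [ 0.4738 -0.1469  0.008 ]]
-78.60680055418901 0.17832011282831947
-78.84742092113349 0.17832678554461204
10.70588308028184 0.10723582243760946
grip (array([ 0.5321, -0.1717,  0.203 ]), np.float64(0.0008514372427457882)) [ 0.5308 -0.1705  0.21  ] [ 0.5324 -0.1715  0.203 ]
slot [array([0.4431, 0.0961, 0.05  ]), array([0.5352, 0.0816, 0.05  ])]
-8.906433276827157 0.09323219160851282 [0.4891 0.0888 0.05  ]
[[0.5507 0.1154 0.006 ]
 [0.5376 0.0462 0.006 ]
 [0.43   0.0673 0.006 ]
 [0.4429 0.1354 0.006 ]] [0.4903 0.0911 0.006 ]
-10.48673984277454 0.10963537207193723
-11.124074076816097 0.10962179085769483
```

Run:
```python
from h import *
print(rel([.532,-.1715,.255]).round(4), robot.observe()["position"])
```

```text
[-0.4795  0.3125 -0.0628] [ 0.13546733 -0.5841493   0.19178274]
```

>>> play_rows([
  [[0, 0, 0, -0.02, 0.013, -0.045, 1], [0, 0, 1, -0.06, 0.039, -0.063, 1], [0, 0, 2, -0.1, 0.065, -0.063, 1], [0, 0, 2, -0.14, 0.091, -0.063, 1], [0, 0, 2, -0.18, 0.117, -0.063, 1], [0, 0, 2, -0.22, 0.143, -0.063, 1], [0, 0, 2, -0.26, 0.169, -0.063, 1], [0, 0, 2, -0.3, 0.195, -0.063, 1]],
])

```text
clock: 0.9
position: [0.3846, -0.325, 0.2555]
orientation: [0.0, -0.096, 0.995, 0.0]
wrist_force: [0.8, -0.3, 0.3]
finger_gap: 0.0852
finger_force: 0.0
```

>>> play_rows([
  [[0, 0, 0, -0.04, 0.025, 0, 1], [0, 0, 0, -0.08, 0.05, 0, 1], [0, 0, 0, -0.12, 0.075, 0, 1], [0, 0, 0, -0.15, 0.1, 0, 1], [0, 0, 0, -0.17, 0.115, 0, 1], [0, 0, 0, -0.175, 0.124, 0, 1], [0, 0, 0, -0.175, 0.124, 0, 1], [0, 0, 0, -0.175, 0.124, 0, 1]],
])

```text
clock: 1.7
position: [0.5312, -0.172, 0.2559]
orientation: [-0.0, -0.096, 0.995, -0.0]
wrist_force: [-0.0, -0.3, 0.5]
finger_gap: 0.0852
finger_force: 0.0
```

Run:
```python
from h import *
s=robot.observe();print(s["clock"],s["position"],R(s).as_matrix().round(4),s["wrist_force"])
print(rel([.532,-.1715,.188]).round(4))
a=robot.snapshot("scene");cv2.imwrite("pics/s1.png",a);b=robot.snapshot("top")
o=np.zeros((480,800,3),np.uint8)
f=lambda i,k:cv2.resize((255*(i/255.)**.6).astype(np.uint8),None,fx=k,fy=k,interpolation=cv2.INTER_CUBIC)
o[:480,:400]=f(a[190:310,190:290],4);o[:400,400:]=f(b[145:245,320:420],4)
cv2.imwrite("pics/c2.png",o)
```

```text
1.7 [ 0.53122856 -0.1720405   0.25586509] [[-9.815e-01 -1.915e-01  0.000e+00]
 [-1.915e-01  9.815e-01 -2.000e-04]
 [ 0.000e+00 -2.000e-04 -1.000e+00]] [-0.02158161 -0.26846458  0.53479785]
[-0.0009  0.0004  0.0679]
```

View pics/c2.png

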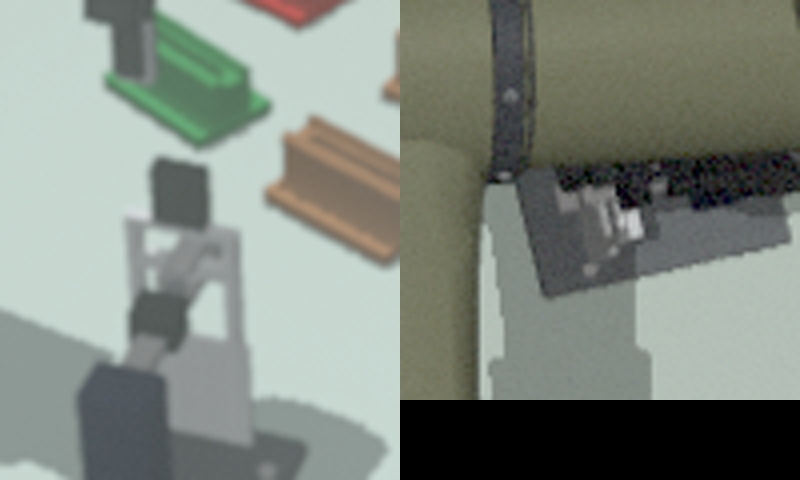

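The crop shows the grip at scene (235,238), unmoved. The near open finger is at about (224,209). I'll check that against the expected projection, then descend.

Run:
```python
from h import *
s=robot.observe();p=s["position"];y=R(s).apply([0,1,0])
for k in(-.0427,-.057,.0427,.057): print(k,pix("scene",p+k*y+[0,0,.013]).round(1))
print(pix("scene",[.532,-.1715,.203]))
```

```text
-0.0427 [224.7 224.2]
-0.057 [221.9 228.2]
0.0427 [240.7 201.7]
0.057 [243.1 198.1]
[234.83169858 238.25343757]
```

>>> play_rows([
  [[0, 0, 0, 0, 0, 0.02, 1], [0, 0, 0, 0, 0, 0.04, 1], [0, 0, 0, -0.001, 0, 0.055, 1], [0, 0, 0, -0.001, 0, 0.063, 1], [0, 0, 0, -0.001, 0, 0.067, 1], [0, 0, 0, -0.001, 0, 0.067, 1]],
])

```text
clock: 2.4
position: [0.5326, -0.1716, 0.1888]
orientation: [-0.0, -0.096, 0.995, -0.0]
wrist_force: [0.3, 0.5, 0.3]
finger_gap: 0.0854
finger_force: 0.0
```

Run:
```python
from h import *
a=robot.snapshot("scene");s=robot.observe();print(s["position"],s["wrist_force"])
cv2.imwrite("pics/c3.png",cv2.resize((255*(a[160:310,180:300]/255.)**.6).astype(np.uint8),None,fx=4,fy=4,interpolation=cv2.INTER_CUBIC))
```

```text
[ 0.5328416  -0.17154953  0.18935241] [ 0.0553763   0.57499673 -0.33767645]
```

View pics/c3.png

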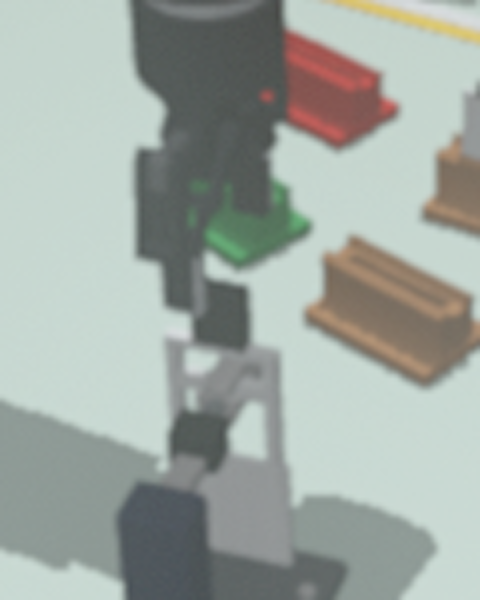

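The near fingertip shows at about (226,237), but the projection puts it lower, at about row 250. I'll half-close the fingers, well clear of the grip, and look once more before gripping.

>>> play_rows([
  [[0, 0, 0, 0, 0, 0, 0.45], [0, 0, 0, 0, 0, 0, 0.45], [0, 0, 0, 0, 0, 0, 0.45], [0, 0, 0, 0, 0, 0, 0.45]],
])

```text
clock: 2.85
position: [0.5328, -0.1713, 0.1889]
orientation: [0.0, -0.096, 0.995, 0.0]
wrist_force: [-0.3, 0.1, -0.1]
finger_gap: 0.0384
finger_force: 0.0
```

Run:
```python
from h import *
a=robot.snapshot("scene");b=robot.snapshot("top");s=robot.observe();p=s["position"];print(p,s["finger_gap"],s["wrist_force"])
y=R(s).apply([0,1,0]);x=R(s).apply([1,0,0]);k=6
o=cv2.resize((255*(a[190:280,190:280]/255.)**.5).astype(np.uint8),None,fx=k,fy=k,interpolation=cv2.INTER_CUBIC)
g=s["finger_gap"]/2
for q in(-g,g):
  for w in(-.011,.011):
    for z,c in((0,(0,0,255)),(.0187,(0,255,255))):
      u=(pix("scene",p+q*y+w*x+[0,0,z])-190+.5)*k; cv2.circle(o,tuple(u.astype(int)),3,c,-1)
cv2.imwrite("pics/c4.png",o)
```

```text
[ 0.53271041 -0.17129208  0.18875921] 0.038256333675479454 [-0.48505737  0.69416815 -0.54431948]
```

View pics/c4.png

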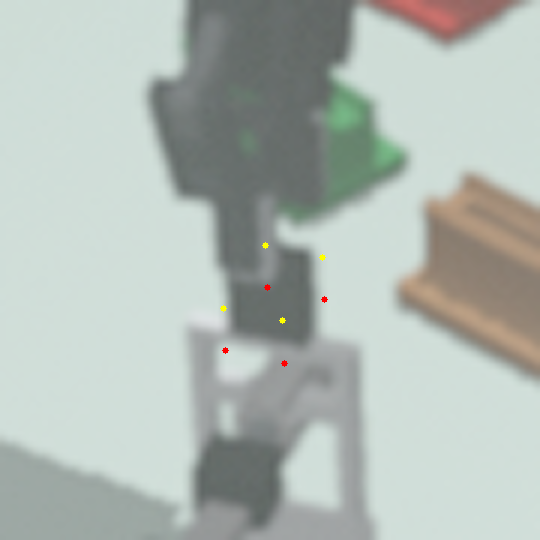

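The near fingertip bottom is at scene (231,236), about 13 px above where the nominal TCP projects. The real fingertips therefore look roughly 30 mm higher than the nominal TCP. Lowering 13 mm is safe whichever is right, so I'll do that, close gently and check.

>>> play_rows([
  [[0, 0, 0, 0, 0, 0.005, 0.45], [0, 0, 0, 0, 0, 0.01, 0.45], [0, 0, 0, 0, 0, 0.013, 0.45], [0, 0, 0, 0, 0, 0.013, 0.3], [0, 0, 0, 0, 0, 0.013, 0.25], [0, 0, 0, 0, 0, 0.013, 0.25], [0, 0, 0, 0, 0, 0.013, 0.25]],
], squeeze=20)

```text
clock: 3.65
position: [0.5328, -0.1714, 0.1759]
orientation: [0.0, -0.096, 0.995, -0.0]
wrist_force: [0.6, 0.4, 0.8]
finger_gap: 0.0212
finger_force: 0.0
```

Run:
```python
from h import *
a=robot.snapshot("scene");s=robot.observe();p=s["position"];print(p,s["finger_gap"],s["wrist_force"])
k=8
o=cv2.resize((255*(a[210:275,200:275]/255.)**.4).astype(np.uint8),None,fx=k,fy=k,interpolation=cv2.INTER_CUBIC)
y=R(s).apply([0,1,0]);x=R(s).apply([1,0,0]);g=s["finger_gap"]/2
for w in(-.011,.011):
    for z in(0,.0187):
      u=(pix("scene",p-g*y+w*x+[0,0,z])-[200,210]+.5)*k; cv2.circle(o,tuple(u.astype(int)),3,(0,0,255),-1)
cv2.imwrite("pics/c5.png",o)
```

```text
[ 0.53277452 -0.17132687  0.17587379] 0.021373144398197593 [0.32888727 0.43452199 1.76238926]
```

View pics/c5.png

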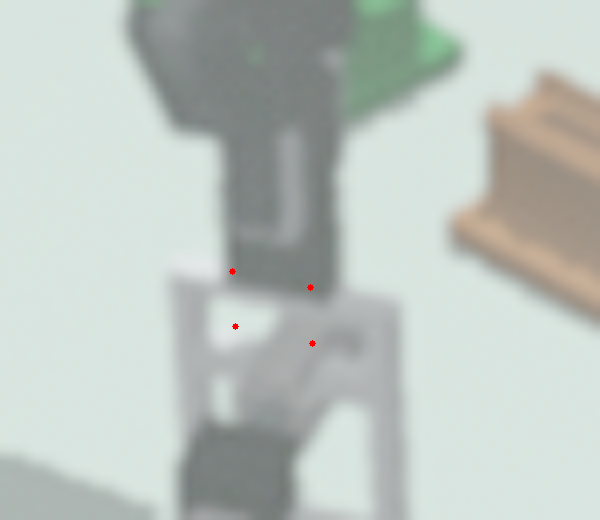

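The finger end, at about (233,239), lies about 17 mm above the bottom of the grip, which is at row 246. So the tips really do end about 30 mm above the nominal TCP. I'll go deeper in small steps, watching the force.

>>> play_rows([
  [[0, 0, 0, 0, 0, 0.003, 0.25], [0, 0, 0, 0, 0, 0.006, 0.25], [0, 0, 0, 0, 0, 0.006, 0.25]],
])

```text
clock: 4.0
position: [0.5324, -0.1712, 0.1689]
orientation: [-0.001, -0.096, 0.995, 0.0]
wrist_force: [0.1, 0.9, -0.3]
finger_gap: 0.0216
finger_force: 0.0
```

>>> play_rows([
  [[0, 0, 0, 0, 0, 0.003, 0.25], [0, 0, 0, 0, 0, 0.003, 0.25]],
])

```text
clock: 4.2
position: [0.5325, -0.1713, 0.1661]
orientation: [-0.0, -0.096, 0.995, 0.0]
wrist_force: [0.8, -0.1, -0.6]
finger_gap: 0.0211
finger_force: 0.0
```

Run:
```python
from h import *
a=robot.snapshot("scene");s=robot.observe();p=s["position"];print(p,s["finger_gap"],s["wrist_force"])
k=8
o=cv2.resize((255*(a[210:275,200:275]/255.)**.35).astype(np.uint8),None,fx=k,fy=k,interpolation=cv2.INTER_CUBIC)
cv2.imwrite("pics/c6.png",o)
```

```text
[ 0.53258301 -0.17130229  0.16640255] 0.021733506803735356 [-0.62319683 -0.29002018 -0.13351139]
```

View pics/c6.png

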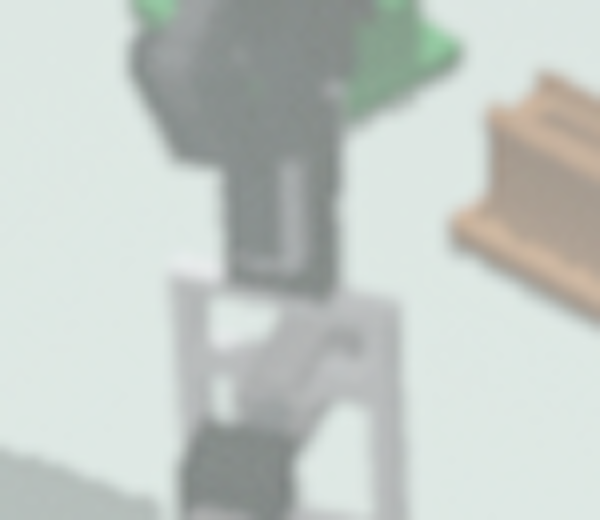

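The finger end is now at about (233,244), a few mm above the grip bottom, with no contact force. Time to close.

>>> play_rows([
  [[0, 0, 0, 0, 0, 0, 0.1], [0, 0, 0, 0, 0, 0, 0.05], [0, 0, 0, 0, 0, 0, 0], [0, 0, 0, 0, 0, 0, 0], [0, 0, 0, 0, 0, 0, 0]],
], squeeze=30)

```text
clock: 4.75
position: [0.5328, -0.1713, 0.1668]
orientation: [0.0, -0.096, 0.995, 0.0]
wrist_force: [-1.1, 1.2, -0.0]
finger_gap: 0.0135
finger_force: 29.7
```

>>> play_rows([
  [[0, 0, 0, 0, 0, 0, 0], [0, 0, 0, 0, 0, 0, 0], [0, 0, 0, 0, 0, 0, 0]],
], squeeze=110)

```text
clock: 5.05
position: [0.5328, -0.1714, 0.167]
orientation: [0.0, -0.096, 0.995, -0.0]
wrist_force: [-0.0, -0.6, 1.7]
finger_gap: 0.0112
finger_force: 110.2
```

>>> play_rows([
  [[0, 0, 0, 0, 0, -0.0007, 0], [0, 0, 0, 0, 0, -0.0013, 0], [0, 0, 0, 0, 0, -0.0015, 0], [0, 0, 0, 0, 0, -0.0015, 0]],
])

```text
clock: 5.45
position: [0.5323, -0.1711, 0.1673]
orientation: [-0.001, -0.096, 0.995, 0.0]
wrist_force: [0.5, -0.4, -2.8]
finger_gap: 0.011
finger_force: 109.6
```

>>> play_rows([
  [[0, 0, 0, 0, -0.002, 0, 0], [0, 0, 0, 0, -0.004, 0, 0], [0, 0, 0, 0, -0.004, 0, 0]],
])

```text
clock: 5.75
position: [0.5334, -0.1755, 0.168]
orientation: [-0.0, -0.096, 0.995, 0.0]
wrist_force: [0.4, -0.2, -3.4]
finger_gap: 0.0114
finger_force: 109.5
```

>>> play_rows([
  [[0, 0, 0, 0, -0.002, 0, 0], [0, 0, 0, 0, -0.004, 0, 0], [0, 0, 0, 0, -0.004, 0, 0]],
])

```text
clock: 6.05
position: [0.5342, -0.1794, 0.1681]
orientation: [-0.0, -0.096, 0.995, 0.0]
wrist_force: [0.3, -0.1, -3.5]
finger_gap: 0.0111
finger_force: 109.5
```

>>> play_rows([
  [[0, 0, 0, 0, -0.002, 0, 0], [0, 0, 0, 0, -0.003, 0, 0], [0, 0, 0, 0, -0.003, 0, 0]],
])

```text
clock: 6.35
position: [0.5348, -0.1819, 0.1682]
orientation: [-0.0, -0.096, 0.995, 0.0]
wrist_force: [-0.6, 1.6, -1.3]
finger_gap: 0.0115
finger_force: 109.6
```

>>> play_rows([
  [[0, 0, 0, 0, -0.002, 0, 0], [0, 0, 0, 0, -0.003, 0, 0], [0, 0, 0, 0, -0.003, 0, 0]],
])

```text
clock: 6.65
position: [0.5354, -0.1849, 0.1682]
orientation: [-0.0, -0.096, 0.995, 0.0]
wrist_force: [0.0, 3.9, -2.4]
finger_gap: 0.0113
finger_force: 109.6
```

>>> play_rows([
  [[0, 0, 0, 0, -0.002, 0, 0], [0, 0, 0, 0, -0.003, 0, 0], [0, 0, 0, 0, -0.003, 0, 0]],
])

```text
clock: 6.95
position: [0.536, -0.1879, 0.1681]
orientation: [-0.0, -0.096, 0.995, 0.0]
wrist_force: [-0.6, 4.3, -1.6]
finger_gap: 0.0114
finger_force: 109.7
```

>>> play_rows([
  [[0, 0, 0, 0, -0.002, 0, 0], [0, 0, 0, 0, -0.003, 0, 0], [0, 0, 0, 0, -0.003, 0, 0]],
])

```text
clock: 7.25
position: [0.5365, -0.1909, 0.1681]
orientation: [0.0, -0.096, 0.995, 0.0]
wrist_force: [-1.1, 5.6, -1.7]
finger_gap: 0.0114
finger_force: 109.8
```

>>> play_rows([
  [[0, 0, 0, 0, -0.001, 0, 0], [0, 0, 0, 0, -0.002, 0, 0], [0, 0, 0, 0, -0.002, 0, 0]],
])

```text
clock: 7.55
position: [0.5369, -0.1926, 0.1681]
orientation: [-0.0, -0.096, 0.995, 0.0]
wrist_force: [-0.9, 5.6, -1.1]
finger_gap: 0.0112
finger_force: 109.8
```

>>> play_rows([
  [[0, 0, 0, 0, -0.0005, 0, 0], [0, 0, 0, 0, -0.001, 0, 0], [0, 0, 0, 0, -0.001, 0, 0]],
])

```text
clock: 7.85
position: [0.5371, -0.1935, 0.1682]
orientation: [-0.0, -0.096, 0.995, 0.0]
wrist_force: [-2.0, 5.6, -1.0]
finger_gap: 0.0117
finger_force: 109.8
```

>>> play_rows([
  [[0, 0, 0, 0, -0.0005, 0, 0], [0, 0, 0, 0, -0.001, 0, 0], [0, 0, 0, 0, -0.001, 0, 0]],
])

```text
clock: 8.15
position: [0.5373, -0.1944, 0.1682]
orientation: [-0.0, -0.096, 0.995, 0.0]
wrist_force: [-1.2, 5.8, -0.6]
finger_gap: 0.0112
finger_force: 109.8
```

>>> play_rows([
  [[0, 0, 0, 0, -0.0005, 0, 0], [0, 0, 0, 0, -0.001, 0, 0], [0, 0, 0, 0, -0.001, 0, 0]],
])

```text
clock: 8.45
position: [0.5375, -0.1953, 0.1681]
orientation: [-0.0, -0.096, 0.995, 0.001]
wrist_force: [-1.7, 6.7, -1.3]
finger_gap: 0.0109
finger_force: 109.9
```

>>> play_rows([
  [[0, 0, 0, 0, -0.0005, 0, 0], [0, 0, 0, 0, -0.001, 0, 0], [0, 0, 0, 0, -0.001, 0, 0]],
])

```text
clock: 8.75
position: [0.5377, -0.1961, 0.1682]
orientation: [-0.0, -0.097, 0.995, 0.001]
wrist_force: [-2.4, 7.1, -1.8]
finger_gap: 0.0112
finger_force: 109.9
```

>>> play_rows([
  [[0, 0, 0, 0, -0.0005, 0, 0], [0, 0, 0, 0, -0.001, 0, 0], [0, 0, 0, 0, -0.001, 0, 0]],
])

```text
clock: 9.05
position: [0.5378, -0.1965, 0.1681]
orientation: [-0.0, -0.097, 0.995, 0.001]
wrist_force: [-2.4, 8.7, 0.1]
finger_gap: 0.0112
finger_force: 110.2
```

>>> play_rows([
  [[0, 0, 0, 0, -0.0005, 0, 0], [0, 0, 0, 0, -0.0008, 0, 0], [0, 0, 0, 0, -0.0008, 0, 0], [0, 0, 0, 0, -0.0008, 0, 0]],
])

```text
clock: 9.45
position: [0.5379, -0.1965, 0.1679]
orientation: [-0.0, -0.097, 0.995, 0.002]
wrist_force: [-2.7, 11.6, -1.1]
finger_gap: 0.0108
finger_force: 112.3
```

>>> play_rows([
  [[0, 0, 0, 0, 0, -0.002, 0], [0, 0, 0, 0, 0, -0.004, 0], [0, 0, 0, 0, 0, -0.006, 0], [0, 0, 0, 0, 0, -0.006, 0]],
])

```text
clock: 9.85
position: [0.5383, -0.1964, 0.1728]
orientation: [-0.0, -0.097, 0.995, 0.002]
wrist_force: [-0.1, 9.2, -4.3]
finger_gap: 0.011
finger_force: 113.4
```

>>> play_rows([
  [[0, 0, 0, 0, 0, -0.002, 0], [0, 0, 0, 0, 0, -0.004, 0], [0, 0, 0, 0, 0, -0.005, 0], [0, 0, 0, 0, 0, -0.005, 0]],
])

```text
clock: 10.25
position: [0.5383, -0.1966, 0.1778]
orientation: [-0.0, -0.097, 0.995, 0.002]
wrist_force: [-1.6, 10.1, -3.8]
finger_gap: 0.0111
finger_force: 113.8
```

>>> play_rows([
  [[0, 0, 0, 0, 0, -0.002, 0], [0, 0, 0, 0, 0, -0.004, 0], [0, 0, 0, 0, 0, -0.007, 0], [0, 0, 0, 0, 0, -0.01, 0], [0, 0, 0, 0, 0, -0.013, 0], [0, 0, 0, 0, 0, -0.0135, 0], [0, 0, 0, 0, 0, -0.0135, 0]],
])

```text
clock: 10.95
position: [0.5381, -0.1987, 0.1929]
orientation: [0.0, -0.096, 0.995, -0.0]
wrist_force: [0.1, 0.4, -3.6]
finger_gap: 0.0112
finger_force: 112.3
```

>>> play_rows([
  [[0, 0, 0, 0, 0.004, 0.001, 0], [0, 0, 0, 0, 0.01, 0.001, 0], [0, 0, 0, 0, 0.016, 0.001, 0], [0, 0, 0, 0, 0.02, 0.001, 0], [0, 0, 0, 0, 0.02, 0.001, 0]],
])

```text
clock: 11.45
position: [0.5342, -0.1783, 0.1919]
orientation: [0.0, -0.097, 0.995, 0.0]
wrist_force: [0.4, -0.1, -3.0]
finger_gap: 0.0109
finger_force: 112.3
```

>>> play_rows([
  [[0, 0, 0, 0, 0.01, 0, 0], [0, 0, 0, 0, 0.023, 0, 0], [0, 0, 0, 0, 0.036, 0, 0], [0, 0, 0, 0, 0.05, 0, 0], [0, 0, 0, 0, 0.065, 0, 0], [0, 0, 0, 0, 0.08, 0, 0], [0, 0, 0, 0, 0.09, 0, 0], [0, 0, 0, 0, 0.09, 0, 0]],
])

```text
clock: 12.25
position: [0.5168, -0.0891, 0.1919]
orientation: [0.0, -0.097, 0.995, 0.0]
wrist_force: [0.1, -0.2, -3.5]
finger_gap: 0.0108
finger_force: 112.4
```

Run:
```python
from h import *
s=robot.observe();p=s["position"];print(p,s["wrist_force"],R(s).as_matrix().round(4).tolist())
a=robot.snapshot("scene")
k=4
o=cv2.resize((255*(a[150:300,190:340]/255.)**.5).astype(np.uint8),None,fx=k,fy=k,interpolation=cv2.INTER_CUBIC)
cv2.imwrite("pics/c7.png",o)
```

```text
[ 0.51681213 -0.08910456  0.19192415] [ 0.0749034  -0.19388978 -3.49565324] [[-0.9811, -0.1937, 0.0005], [-0.1937, 0.9811, 0.0004], [-0.0006, 0.0003, -1.0]]
```

View pics/c7.png

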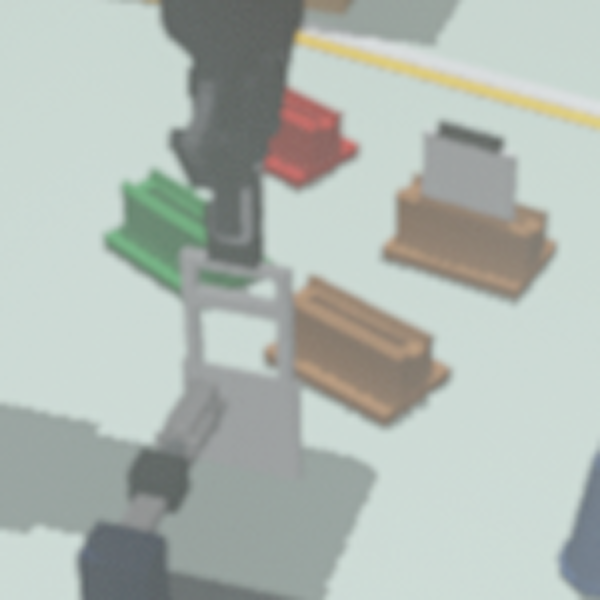

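The template is off the hook, upright, with its foot corner at about (265,269). The empty stand's slot ends are at about (268,221) and (293,238). Next I'll work out the slot pose from both views.

Run:
```python
from h import *
e=[onz("scene",q,.05) for q in((268,221.25),(293.2,238))];d=e[1]-e[0]
print(e,np.degrees(np.arctan2(d[1],d[0])),np.linalg.norm(d),(e[0]+e[1])/2)
# grooves in top0: dark slot segmentation, averaged line
t=cv2.imread("pics/top0.png")[190:240,250:292];cv2.imwrite("/tmp/t.png",t)
hsv=cv2.cvtColor(t,cv2.COLOR_BGR2HSV);m=((hsv[...,0]<22)&(hsv[...,1]>70)).astype(np.uint8)
c=max(cv2.findContours(m,0,2)[0],key=cv2.contourArea);r=cv2.minAreaRect(c);b=cv2.boxPoints(r)+[250,190]
w=np.array([onz("top",q,.006) for q in b]);print(r,w.round(4),w.mean(0))
for i in range(2):
    d=w[i+1]-w[i];print(np.degrees(np.arctan2(d[1],d[0])),np.linalg.norm(d))
# expected TCP shift
P=[.490,.090,.215];print(rel(P).round(4))
# project slot hypothesis in scene to check
for y in(-.042,.042):
    a=np.radians(-10.7);print(pix("scene",[.490+y*np.cos(a),.090+y*np.sin(a),.05]),pix("top",[.490+y*np.cos(a),.090+y*np.sin(a),.05]))
```

```text
[array([0.45298806, 0.10125425, 0.05      ]), array([0.54670645, 0.06932774, 0.05      ])] -18.81214725487649 0.09900726082598542 [0.49984726 0.08529099 0.05      ]
((20.472148895263672, 25.050399780273438), (24.691303253173828, 39.47695541381836), 10.491477012634277) [[0.4451 0.1377 0.006 ]
 [0.5541 0.1155 0.006 ]
 [0.5396 0.0473 0.006 ]
 [0.4309 0.0701 0.006 ]] [0.492441   0.09265049 0.006     ]
-11.50699162824098 0.11121368533531995
-101.99524333996051 0.0698205219496479
[-0.0083  0.1816 -0.0231]
[265.98065404 221.44227496] [268.3121681  229.92293958]
[290.29404415 233.61307442] [273.41785267 199.43514152]
```

Run:
```python
from h import *
w=[onz("scene",q,.0) for q in((256.75,238.9),(286.75,256.4),(302.6,243.5))]
print(np.round(w,4),(w[0]+w[2])/2)
for i in(0,1):
    d=w[i+1]-w[i];print(np.degrees(np.arctan2(d[1],d[0])),np.linalg.norm(d))
```

```text
[[0.4325 0.0752 0.    ]
 [0.5393 0.0497 0.    ]
 [0.5501 0.1188 0.    ]] [0.49132079 0.09699736 0.        ]
-13.414276778221705 0.10976422498757489
81.07581509560077 0.06997523449828928
```

>>> play_rows([
  [[0, 0, 0, 0, 0.02, -0.023, 0], [0, 0, 5, -0.001, 0.05, -0.023, 0], [0, 0, 11, -0.003, 0.085, -0.023, 0], [0, 0, 17, -0.005, 0.12, -0.023, 0], [0, 0, 22.3, -0.007, 0.15, -0.023, 0], [0, 0, 22.3, -0.0085, 0.175, -0.023, 0], [0, 0, 22.3, -0.0085, 0.1824, -0.023, 0], [0, 0, 22.3, -0.0085, 0.1824, -0.023, 0]],
])

```text
clock: 13.1
position: [0.4903, 0.0904, 0.2146]
orientation: [-0.0, 0.097, 0.995, -0.0]
wrist_force: [0.1, 0.6, -2.7]
finger_gap: 0.0109
finger_force: 112.4
```

Run:
```python
from h import *
s=robot.observe();p=s["position"];print(s["clock"],p,s["wrist_force"],R(s).as_matrix().round(4).tolist())
o=np.zeros((600,800,3),np.uint8)
f=lambda i,k:cv2.resize((255*(i/255.)**.5).astype(np.uint8),None,fx=k,fy=k,interpolation=cv2.INTER_CUBIC)
a=robot.snapshot("scene");b=robot.snapshot("top");cv2.imwrite("pics/a8.png",a);cv2.imwrite("pics/b8.png",b)
o[:600,:480]=f(a[165:265,240:320],6);o[:300,480:800]=f(b[180:240,240:304],5)
cv2.imwrite("pics/c8.png",o)
```

```text
13.1 [0.49026722 0.09043442 0.2146319 ] [ 0.09984558  0.61509422 -2.65142931] [[-0.9811, 0.1936, -0.0002], [0.1936, 0.9811, -0.0002], [0.0002, -0.0002, -1.0]]
```

View pics/c8.png

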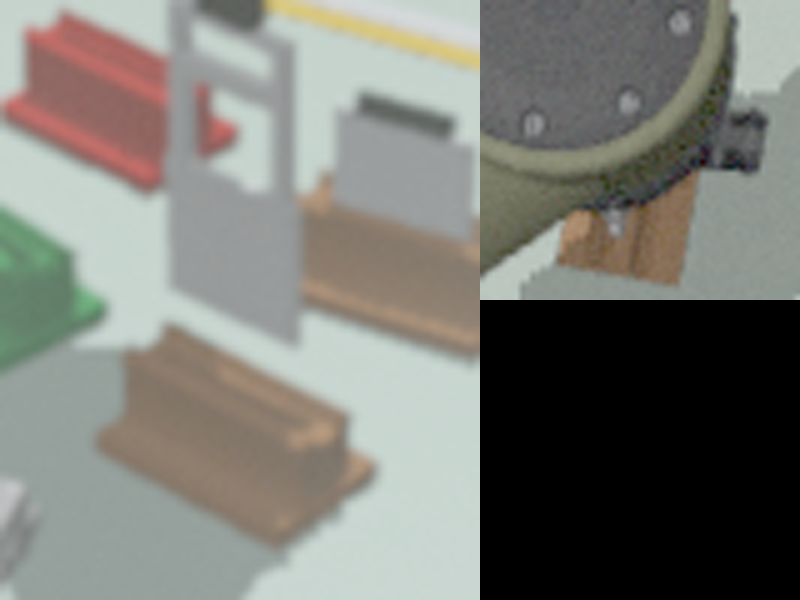

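Last close view: the template's foot corners are at scene (268.3,213.3) and (290,222.5). The stand's base corners are at (256.2,238.3), (286.3,255.8) and (302.5,242.5), and the slot lies below the foot.

Run:
```python
from h import *
f=[onz("scene",np.array(q)-.4,.0818) for q in((268.3,213.3),(290,222.5))];d=f[1]-f[0]
print("foot",np.round(f,4),((f[0]+f[1])/2).round(4),np.linalg.norm(d),np.degrees(np.arctan2(d[1],d[0])))
w=[onz("scene",np.array(q)-.4,0) for q in((256.2,238.3),(286.3,255.8),(302.5,242.5))];print("stand",np.round(w,4),(w[0]+w[2])/2)
for h,n in((0,"base"),):
  a=np.radians(-11.2);u=np.array([np.cos(a),np.sin(a),0]);v=np.array([-np.sin(a),np.cos(a),0])
  for c in([.4905,.0908,0],[.4905,.095,0]):
    print(c,[pix("scene",np.array(c)+i*.055*u+j*.035*v).round(1)+.4 for i,j in((-1,-1),(1,-1),(1,1))])
# brown block edge lines in scene: brown mask outline
a=cv2.imread("pics/a8.png")[215:262,250:310];h=cv2.cvtColor(a,cv2.COLOR_BGR2HSV)
m=((h[...,0]<22)&(h[...,1]>70)).astype(np.uint8)
c=max(cv2.findContours(m,0,2)[0],key=cv2.contourArea)[:,0]+[250,215]
print("low",c[c[:,1].argmax()],"left",c[c[:,0].argmin()],"right",c[c[:,0].argmax()],"top",c[c[:,1].argmin()])
```

```text
foot [[0.4562 0.0955 0.0818]
 [0.5259 0.0873 0.0818]] [0.491  0.0914 0.0818] 0.07015264610541287 -6.773990291712792
stand [[ 0.4279  0.0777 -0.    ]
 [ 0.5354  0.0522  0.    ]
 [ 0.5461  0.1236  0.    ]] [ 4.87041150e-01  1.00673446e-01 -5.55111512e-17]
[0.4905, 0.0908, 0] [array([254.7, 240.6]), array([285.9, 257.4]), array([302.6, 244.9])]
[0.4905, 0.095, 0] [array([255.6, 239.7]), array([286.7, 256.5]), array([303.3, 244.1])]
low [283 254] left [257 237] right [301 243] top [268 220]
```

>>> play_rows([
  [[0, 0, 0, 0, 0.0015, 0.01, 0], [0, 0, 0, 0, 0.0015, 0.02, 0], [0, 0, 0, 0, 0.0015, 0.028, 0], [0, 0, 0, 0, 0.0015, 0.028, 0]],
])

```text
clock: 13.6
position: [0.4898, 0.0909, 0.1845]
orientation: [-0.001, 0.098, 0.995, -0.001]
wrist_force: [-1.2, -0.6, -3.7]
finger_gap: 0.0107
finger_force: 112.3
```

>>> play_rows([
  [[0, 0, 0, 0, 0, 0.002, 0], [0, 0, 0, 0, 0, 0.004, 0], [0, 0, 0, 0, 0, 0.004, 0]],
])

```text
clock: 13.9
position: [0.4906, 0.0915, 0.1827]
orientation: [-0.0, 0.098, 0.995, 0.0]
wrist_force: [0.3, 0.2, -3.1]
finger_gap: 0.011
finger_force: 112.3
```

>>> play_rows([
  [[0, 0, 0, 0, 0, 0.0015, 0], [0, 0, 0, 0, 0, 0.003, 0], [0, 0, 0, 0, 0, 0.003, 0]],
])

```text
clock: 14.2
position: [0.4905, 0.0915, 0.1795]
orientation: [-0.0, 0.098, 0.995, 0.0]
wrist_force: [0.3, -0.4, -3.5]
finger_gap: 0.0111
finger_force: 112.3
```

>>> play_rows([
  [[0, 0, 0, 0, 0, 0.0015, 0], [0, 0, 0, 0, 0, 0.003, 0], [0, 0, 0, 0, 0, 0.003, 0]],
])

```text
clock: 14.5
position: [0.4905, 0.0914, 0.1764]
orientation: [-0.0, 0.098, 0.995, -0.0]
wrist_force: [-0.2, -0.5, -3.4]
finger_gap: 0.0112
finger_force: 112.3
```

>>> play_rows([
  [[0, 0, 0, 0, 0, 0.0015, 0], [0, 0, 0, 0, 0, 0.003, 0], [0, 0, 0, 0, 0, 0.003, 0]],
])

```text
clock: 14.8
position: [0.4905, 0.0915, 0.1734]
orientation: [-0.0, 0.098, 0.995, -0.0]
wrist_force: [-0.7, 0.0, -3.2]
finger_gap: 0.0111
finger_force: 112.3
```

>>> play_rows([
  [[0, 0, 0, 0, 0, 0.0015, 0], [0, 0, 0, 0, 0, 0.003, 0], [0, 0, 0, 0, 0, 0.003, 0]],
])

```text
clock: 15.1
position: [0.4905, 0.0914, 0.1704]
orientation: [-0.0, 0.098, 0.995, -0.0]
wrist_force: [0.4, -0.1, -4.0]
finger_gap: 0.0109
finger_force: 112.3
```

>>> play_rows([
  [[0, 0, 0, 0, 0, 0.002, 0], [0, 0, 0, 0, 0, 0.004, 0], [0, 0, 0, 0, 0, 0.006, 0], [0, 0, 0, 0, 0, 0.006, 0]],
])

```text
clock: 15.5
position: [0.4904, 0.0915, 0.1642]
orientation: [-0.0, 0.098, 0.995, -0.0]
wrist_force: [-0.7, 0.9, -3.2]
finger_gap: 0.0113
finger_force: 112.3
```

>>> play_rows([
  [[0, 0, 0, 0, 0, 0.002, 0], [0, 0, 0, 0, 0, 0.004, 0], [0, 0, 0, 0, 0, 0.006, 0], [0, 0, 0, 0, 0, 0.008, 0], [0, 0, 0, 0, 0, 0.008, 0]],
])

```text
clock: 16.0
position: [0.4904, 0.0914, 0.1563]
orientation: [-0.0, 0.098, 0.995, -0.0]
wrist_force: [0.3, 0.8, -3.1]
finger_gap: 0.0113
finger_force: 112.3
```

>>> play_rows([
  [[0, 0, 0, 0, 0, 0.002, 0], [0, 0, 0, 0, 0, 0.004, 0], [0, 0, 0, 0, 0, 0.006, 0], [0, 0, 0, 0, 0, 0.006, 0]],
])

```text
clock: 16.4
position: [0.4904, 0.0915, 0.1502]
orientation: [-0.0, 0.098, 0.995, -0.0]
wrist_force: [0.7, 0.6, -3.4]
finger_gap: 0.0113
finger_force: 112.3
```

>>> play_rows([
  [[0, 0, 0, 0, 0, 0.0015, 0], [0, 0, 0, 0, 0, 0.003, 0], [0, 0, 0, 0, 0, 0.0035, 0], [0, 0, 0, 0, 0, 0.0035, 0]],
])

```text
clock: 16.8
position: [0.4905, 0.0914, 0.1471]
orientation: [-0.0, 0.098, 0.995, -0.0]
wrist_force: [0.3, 0.5, -2.7]
finger_gap: 0.0111
finger_force: 112.3
```

>>> play_rows([
  [[0, 0, 0, 0, 0, 0.0007, 0], [0, 0, 0, 0, 0, 0.0014, 0], [0, 0, 0, 0, 0, 0.0014, 0]],
])

```text
clock: 17.1
position: [0.4906, 0.0915, 0.1457]
orientation: [-0.0, 0.098, 0.995, 0.0]
wrist_force: [0.5, 0.2, -3.2]
finger_gap: 0.0111
finger_force: 112.3
```

>>> play_rows([
  [[0, 0, 0, 0, 0, 0.0005, 0], [0, 0, 0, 0, 0, 0.001, 0], [0, 0, 0, 0, 0, 0.001, 0]],
])

```text
clock: 17.4
position: [0.4908, 0.0914, 0.1452]
orientation: [0.0, 0.098, 0.995, 0.0]
wrist_force: [0.2, -0.4, -1.4]
finger_gap: 0.0109
finger_force: 112.5
```

Floor contact is starting (Fz is down to -1.4). A little more, then release.

>>> play_rows([
  [[0, 0, 0, 0, 0, 0.0005, 0], [0, 0, 0, 0, 0, 0.001, 0], [0, 0, 0, 0, 0, 0.001, 0]],
])

```text
clock: 17.7
position: [0.4912, 0.0914, 0.145]
orientation: [0.001, 0.098, 0.995, 0.0]
wrist_force: [-0.9, -0.3, 4.9]
finger_gap: 0.0108
finger_force: 113.4
```

>>> play_rows([
  [[0, 0, 0, 0, 0, 0, 0.2], [0, 0, 0, 0, 0, 0, 0.3], [0, 0, 0, 0, 0, 0, 0.4], [0, 0, 0, 0, 0, 0, 0.5], [0, 0, 0, 0, 0, 0, 0.5]],
], squeeze=20)

```text
clock: 18.2
position: [0.4905, 0.0914, 0.1436]
orientation: [-0.0, 0.098, 0.995, -0.0]
wrist_force: [-0.2, -0.1, -0.0]
finger_gap: 0.0431
finger_force: 0.1
```

>>> play_rows([
  [[0, 0, 0, 0, 0, -0.005, 0.6], [0, 0, 0, 0, 0, -0.015, 0.7], [0, 0, 0, 0, 0, -0.03, 0.8], [0, 0, 0, 0, 0, -0.055, 0.8], [0, 0, 0, 0, 0, -0.08, 0.8], [0, 0, 0, 0, 0, -0.1, 0.8], [0, 0, 0, 0, 0, -0.1, 0.8]],
])

```text
clock: 18.9
position: [0.4919, 0.0916, 0.2488]
orientation: [0.003, 0.098, 0.995, 0.001]
wrist_force: [0.2, -0.2, 1.3]
finger_gap: 0.068
finger_force: 0.0
```

Run:
```python
from h import *
s=robot.observe();print(s["clock"],s["position"],s["wrist_force"],s["finger_force"])
a=robot.snapshot("scene");cv2.imwrite("pics/c9.png",cv2.resize((255*(a[130:270,210:350]/255.)**.5).astype(np.uint8),None,fx=4,fy=4,interpolation=cv2.INTER_CUBIC))
```

```text
18.9 [0.49193783 0.091565   0.24877661] [ 0.24284885 -0.19762494  1.30603597] 0.0
```

I've used all ten viewings, so I'll check the standing template by numbers: where the dark grip sits against its projected position.

Run:
```python
from h import *
a=robot.snapshot("scene");g=cv2.cvtColor(a,cv2.COLOR_BGR2GRAY)
P=np.array([.4905,.0914,.181]);u=pix("scene",P);print("expected",u, "grip top/bot",pix("scene",P+[0,0,.019]),pix("scene",P-[0,0,.019]))
x,y=u.astype(int);r=g[y-22:y+30,x-16:x+17]
for row in range(0,52,2): print(y-22+row,*r[row,::2])
```

```text
expected [278.64952399 185.06987374] grip top/bot [278.69160129 178.57904661] [278.60809499 191.46069397]
163 167 166 165 163 154 151 149 151 153 156 158 167 170 179 181 181 179
165 167 167 168 167 167 166 164 162 150 154 150 153 155 157 161 165 172
167 168 167 168 167 167 167 167 167 166 166 163 156 155 152 154 154 156
169 167 168 167 168 167 168 168 167 167 167 166 167 166 163 164 158 154
171 134 160 168 168 168 167 168 167 167 168 168 167 167 168 166 167 166
173 65 92 135 160 167 168 167 168 167 167 168 168 168 167 168 167 167
175 66 66 67 92 133 161 168 167 168 168 167 168 168 168 168 168 168
177 69 64 64 62 65 92 130 158 168 168 168 168 168 168 168 167 168
179 73 76 71 63 59 61 69 149 168 168 168 167 167 168 168 168 168
181 55 63 71 62 43 45 56 133 165 168 169 168 169 168 168 168 168
183 54 52 54 44 40 42 41 55 100 153 169 169 168 168 168 168 165
185 54 54 53 44 41 42 41 41 41 132 169 168 169 169 169 169 165
187 54 54 52 45 40 40 39 39 38 129 169 168 169 169 168 169 166
189 56 58 76 60 39 39 41 42 39 120 169 168 169 168 169 169 165
191 68 81 105 84 38 39 38 41 39 104 166 168 168 168 168 168 163
193 72 82 90 83 53 42 39 41 38 90 166 169 169 169 168 155 122
195 61 66 87 86 107 90 56 42 42 112 167 169 169 169 166 137 85
197 131 93 88 92 149 158 130 90 77 110 148 166 169 158 121 103 94
199 170 160 100 100 119 141 156 157 131 103 109 112 154 137 78 85 81
201 169 166 107 89 97 105 114 135 158 157 97 88 149 136 62 61 62
203 170 167 115 86 99 98 94 104 149 162 98 88 145 136 62 61 61
205 170 168 121 84 134 155 127 101 102 109 92 87 143 136 63 62 63
207 169 169 131 85 126 170 170 158 130 101 90 86 138 135 66 64 64
209 170 171 140 86 116 167 169 170 170 158 114 86 119 104 66 65 64
211 170 170 146 88 111 167 170 169 170 170 131 85 89 90 83 73 70
213 170 171 142 88 102 165 169 170 170 170 137 87 78 69 79 87 89
```

The grip sits about 4 px left of and below the upright prediction. So the template is home but leaning within the slot's play, about 5° towards -y. There's time left, so I'll re-grip to straighten it and release more softly.

>>> play_rows([
  [[0, 0, 0, 0, 0, 0, 1], [0, 0, 0, 0, 0, 0.02, 1], [0, 0, 0, 0, 0, 0.045, 1], [0, 0, 0, 0, 0, 0.07, 1], [0, 0, 0, 0, 0, 0.085, 1], [0, 0, 0, 0, 0, 0.095, 1], [0, 0, 0, 0, 0, 0.097, 1], [0, 0, 0, 0, 0, 0.097, 1]],
])

```text
clock: 19.8
position: [0.4909, 0.0915, 0.1474]
orientation: [0.0, 0.098, 0.995, 0.0]
wrist_force: [-0.5, 0.2, 0.2]
finger_gap: 0.0856
finger_force: 0.0
```

>>> play_rows([
  [[0, 0, 0, 0, 0, 0, 0.7], [0, 0, 0, 0, 0, 0, 0.55], [0, 0, 0, 0, 0, 0, 0.45], [0, 0, 0, 0, 0, 0, 0.35], [0, 0, 0, 0, 0, 0, 0.3], [0, 0, 0, 0, 0, 0, 0.25], [0, 0, 0, 0, 0, 0, 0.2], [0, 0, 0, 0, 0, 0, 0.15]],
], squeeze=20)

```text
clock: 20.6
position: [0.4907, 0.0916, 0.1469]
orientation: [0.0, 0.098, 0.995, 0.0]
wrist_force: [-0.6, 0.7, 1.0]
finger_gap: 0.0135
finger_force: 19.9
```

>>> play_rows([
  [[0, 0, 0, 0, 0, 0, 0.1], [0, 0, 0, 0, 0, 0, 0.05], [0, 0, 0, 0, 0, 0, 0.05], [0, 0, 0, 0, 0, 0, 0.05]],
], squeeze=20)

```text
clock: 21.0
position: [0.4907, 0.0916, 0.1469]
orientation: [0.0, 0.098, 0.995, 0.0]
wrist_force: [0.7, 1.1, 0.8]
finger_gap: 0.0136
finger_force: 20.0
```

>>> play_rows([
  [[0, 0, 0, 0, 0, 0.0006, 0.05], [0, 0, 0, 0, 0, 0.0006, 0.05]],
])

```text
clock: 21.2
position: [0.4909, 0.0915, 0.1469]
orientation: [0.0, 0.098, 0.995, 0.0]
wrist_force: [0.2, 0.7, 5.0]
finger_gap: 0.0136
finger_force: 20.4
```

>>> play_rows([
  [[0, 0, 0, 0, 0, 0, 0.16], [0, 0, 0, 0, 0, 0, 0.165], [0, 0, 0, 0, 0, 0, 0.17], [0, 0, 0, 0, 0, 0, 0.175], [0, 0, 0, 0, 0, 0, 0.18], [0, 0, 0, 0, 0, 0, 0.19], [0, 0, 0, 0, 0, 0, 0.2], [0, 0, 0, 0, 0, 0, 0.2]],
])

```text
clock: 22.0
position: [0.4906, 0.0915, 0.1461]
orientation: [-0.0, 0.098, 0.995, 0.0]
wrist_force: [0.5, 0.4, -0.4]
finger_gap: 0.0173
finger_force: 0.0
```

>>> play_rows([
  [[0, 0, 0, 0, 0, 0, 0.22], [0, 0, 0, 0, 0, 0, 0.25], [0, 0, 0, 0, 0, 0, 0.3], [0, 0, 0, 0, 0, 0, 0.4], [0, 0, 0, 0, 0, 0, 0.5], [0, 0, 0, 0, 0, 0, 0.6], [0, 0, 0, 0, 0, 0, 0.7], [0, 0, 0, 0, 0, 0, 0.8]],
])

```text
clock: 22.8
position: [0.4906, 0.0915, 0.1462]
orientation: [-0.0, 0.098, 0.995, 0.0]
wrist_force: [0.1, 0.5, -0.4]
finger_gap: 0.0682
finger_force: 0.0
```

>>> play_rows([
  [[0, 0, 0, 0, 0, -0.01, 0.9], [0, 0, 0, 0, 0, -0.025, 0.9], [0, 0, 0, 0, 0, -0.045, 0.9], [0, 0, 0, 0, 0, -0.07, 0.9], [0, 0, 0, 0, 0, -0.09, 0.9], [0, 0, 0, 0, 0, -0.1, 0.9], [0, 0, 0, 0, 0, -0.1, 0.9]],
])

```text
clock: 23.5
position: [0.4913, 0.0916, 0.2484]
orientation: [0.001, 0.098, 0.995, 0.001]
wrist_force: [0.1, 0.1, -0.3]
finger_gap: 0.0768
finger_force: 0.0
```

Run:
```python
from h import *
s=robot.observe();print(s["clock"],s["position"],s["wrist_force"])
a=robot.snapshot("scene");g=cv2.cvtColor(a,cv2.COLOR_BGR2GRAY)
print(pix("scene",[.4905,.0914,.181]),pix("scene",[.4905,.0914,.14]))
print(*range(264,296,2))
for r in list(range(171,200,2))+[203,207,211]: print(r,*g[r,264:296:2])
```

```text
23.5 [0.49128277 0.09164696 0.24844596] [ 0.10223078  0.09737434 -0.30308841]
[278.64952399 185.06987374] [278.56091497 198.73866429]
264 266 268 270 272 274 276 278 280 282 284 286 288 290 292 294
171 160 168 169 167 168 168 167 168 168 168 168 167 168 167 167 166
173 93 134 159 167 167 168 168 167 169 167 167 168 167 168 168 168
175 63 67 93 133 160 166 164 166 168 168 167 168 168 168 168 168
177 63 64 62 65 91 103 80 116 146 165 168 168 167 167 167 168
179 76 71 64 68 63 41 39 38 55 100 145 168 168 168 168 168
181 63 74 70 69 62 41 40 41 40 38 74 163 168 168 168 168
183 53 54 54 51 46 41 39 40 40 40 68 164 169 169 168 165
185 54 54 51 54 48 39 41 40 40 40 70 165 169 169 168 165
187 54 53 62 90 75 41 41 40 40 40 68 164 170 169 169 165
189 55 54 70 98 90 47 40 40 40 40 69 163 168 168 169 166
191 61 55 71 92 89 80 57 42 38 38 75 165 169 168 168 164
193 75 59 71 91 93 142 131 91 64 55 99 154 167 169 155 121
195 56 57 79 92 101 159 168 159 133 103 102 111 130 159 136 84
197 96 127 128 98 101 115 140 158 168 159 131 98 90 111 103 93
199 165 171 150 97 94 96 101 116 161 174 165 104 86 82 85 81
203 170 171 150 94 104 164 154 125 103 97 98 94 85 66 61 60
207 170 170 151 95 104 166 170 170 170 169 156 101 84 68 62 63
211 169 170 147 94 104 166 169 170 170 170 157 99 86 83 74 69
```

The template now stands upright: the grip is at about (279,185.5), against (278.6,185.1) predicted.

```bash
python3 -c "
from plant import robot
print(robot.hand_in())"
```

```text
the job is handed in; nothing more can be done
None
```

The template is off its hook and stands upright, fully home, in the empty brown stand; I let go, backed the gripper clear and handed it in at about 23.5 s, with sensed contact forces at most about 12 N and the first release's ~5° lean fixed by a re-grip.

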